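# Sweep the glaze palette's lids shut

## Robot

A 7-joint arm with a two-finger parallel gripper is mounted at the origin on the work surface. World frame = base frame: x ahead of the robot, y to its left, z up, the work surface at z = 0. Lengths are in m, angles in rad, forces in N, time in s.
With the tool pointing down it reaches from about 0.4 to 0.85 m from the base axis. Payload 4.5 kg.
Tool frame: the origin (TCP) lies on the mounting face of the last link; the fingertips stand r.tip_extent ahead of it and the grasp point (between the pads) lies 147 mm ahead of it (r.tip_extent is the distance from the TCP to the fingertips, in m); z points along the fingers, y is the line along which they close (so a half turn about z gives the same grasp; the last joint's range is limited). The gripper opens to 88 mm and grips with 3 to 60 N. Pads are 18 mm wide; open, the fingers measure 123 mm over their backs; the gripper's body (75 mm by 187 mm) begins 45 mm behind the grasp point.
Start: joints at [1.359, 0.689, -0.195, 1.565, 0.157, 0.902, -0.215], TCP at [0.152, -0.606, 0.405] pointing down, gripper open.
Joint ranges: [-3.01, 3.01], [-0.46, 2.08], [-1.47, 1.51], [0.13, 2.56], [-1, 4.14], [0.04, 2.09], [-2.66, 2.66]. Speed limits (rad/s): [2.57, 2.57, 3.14, 3.14, 3.14, 3.14, 3.14].

## Interface

Orientations are given as a 3x3 rotation matrix whose columns are the frame's x, y, z axes.
In Python, from workcell import r gives the robot as it stands. Calls block until the motion is done:
- r.goto(position, orientation): joint-space move of the TCP to a pose.
- r.move_linear(position, ori=None, speed=0.15): straight line of the TCP; ori=None keeps the orientation; speed is the mean speed in m/s.
- r.set_joints(angles): joint-space move.
- r.gripper_to(opening, f_grip=None): opening from 0.0 (shut) to 1.0 (fully open); f_grip is the grip in N (None keeps the last); returns when the fingers have stopped.
- r.sleep(seconds).
- r.ik(position, orientation): joint angles nearest the present ones, or None.
- r.snapshot(name): name is "scene" or "top" or "wrist"; returns the picture (420x560x3 uint8, red, green, blue); there is no depth.
- r.camera_params(name): a dict with "camera_matrix" (3x3 intrinsics, pixels), "R" (3x3) and "t" (3): a world point X has camera coordinates R X + t. Camera axes: x right, y down, z forward; pixel columns grow to the right and rows downward; lengths in m; the calibration is good to about 2 mm. A picture is of the moment at which its call begins: read the wrist's pose just before it. camera_params takes no time and is no camera call; for the wrist camera it gives the pose at the moment of the call.
A pose or a line that the arm cannot do raises r.IKError and nothing moves.
- r.close_job(): hands the job in; it is judged then, once.
Readings, each from a call of its own:
- r.get_clock(): time.
- r.get_joint_positions(): joint angles.
- r.get_dq(): joint speeds.
- r.get_joint_torque(): joint torques, N m.
- r.get_tool_pos(): TCP position.
- r.get_orientation(): TCP orientation.
- r.get_contact_force(): force on the tool from outside, world axes, zero at the start.
- r.get_moment(): the same for the moment, N m.
- r.get_finger_gap(): opening from 0.0 (shut) to 1.0 (fully open).
- r.get_grasp_force(): force on a finger pad.
Only numpy, scipy, OpenCV 4.12 (cv2) and the standard library are available. Lean on these libraries where they do the work, as an engineer would, in place of code of your own. Each camera call takes 0.05 s, during which the arm holds its last target. There are 200 camera calls.

## Task

Close the glaze palette for the night: with the gripper's fingertips, follow the crescent of five flip lids lightly from the clockwise end (seen from above) to the other, tipping each lid over onto its well and pressing it fully shut, one after the other in that order. Do not grasp, lift or shove the palette, do not press hard, and leave the clay figurine in its hollow and the mug, jar and brush alone.

Things in the scene. Friction and masses are not known exactly. Their poses are not given: they have to be found in the camera images.
- palette: Loose crescent glaze palette, white ceramic, about 0.6 kg. Origin: at table height, centre of the arc; z up. Five open square wells on a 105 mm radius arc, at -80, -40, 0, 40, 80 degrees from its +x axis, counter-clockwise from above (wells 1 to 5). A well is 52 mm along the arc, 46 mm across, 30 mm high; a 12 mm high web joins them. Each has a flip lid hinged on its clockwise side.
- well1 (a point): Centre of the mouth of well 1 (clockwise end of the row, the first to shut), at rim height, 30 mm above the table; axes parallel to the palette's. Its lid's hinge line runs radially at this height, 25 mm clockwise of this point. The lid, grey plastic, is 48 mm along the arc, 44 mm across, 3 mm thick: shut, its top is 33 mm above the table; upright it reaches 79 mm.
- well2 (a point): Centre of the mouth of well 2, at rim height, 30 mm above the table; axes parallel to the palette's. Its lid's hinge line runs radially at this height, 25 mm clockwise of this point. The lid, grey plastic, is 48 mm along the arc, 44 mm across, 3 mm thick: shut, its top is 33 mm above the table; upright it reaches 79 mm.
- well3 (a point): Centre of the mouth of well 3, at rim height, 30 mm above the table; axes parallel to the palette's. Its lid's hinge line runs radially at this height, 25 mm clockwise of this point. The lid, grey plastic, is 48 mm along the arc, 44 mm across, 3 mm thick: shut, its top is 33 mm above the table; upright it reaches 79 mm.
- well4 (a point): Centre of the mouth of well 4, at rim height, 30 mm above the table; axes parallel to the palette's. Its lid's hinge line runs radially at this height, 25 mm clockwise of this point. The lid, grey plastic, is 48 mm along the arc, 44 mm across, 3 mm thick: shut, its top is 33 mm above the table; upright it reaches 79 mm.
- well5 (a point): Centre of the mouth of well 5 (counter-clockwise end, the last), at rim height, 30 mm above the table; axes parallel to the palette's. Its lid's hinge line runs radially at this height, 25 mm clockwise of this point. The lid, grey plastic, is 48 mm along the arc, 44 mm across, 3 mm thick: shut, its top is 33 mm above the table; upright it reaches 79 mm.
- lid1 (a joint): Lid hinge of well 1: 0 = shut flat on the rim, 1.57 = upright, 2.0 = stop, leaning back off its well. Starts at 1.4 to 1.95. A push along the arc, counter-clockwise from above, tips it over onto its well. Slightly stiff (about 0.006 N m): it stays wherever it is left and does not drop shut by itself; 0.3 N at its free edge moves it.
- lid2 (a joint): Lid hinge of well 2: 0 = shut flat on the rim, 1.57 = upright, 2.0 = stop, leaning back off its well. Starts at 1.4 to 1.95. A push along the arc, counter-clockwise from above, tips it over onto its well. Slightly stiff (about 0.006 N m): it stays wherever it is left and does not drop shut by itself; 0.3 N at its free edge moves it.
- lid3 (a joint): Lid hinge of well 3: 0 = shut flat on the rim, 1.57 = upright, 2.0 = stop, leaning back off its well. Starts at 1.4 to 1.95. A push along the arc, counter-clockwise from above, tips it over onto its well. Slightly stiff (about 0.006 N m): it stays wherever it is left and does not drop shut by itself; 0.3 N at its free edge moves it.
- lid4 (a joint): Lid hinge of well 4: 0 = shut flat on the rim, 1.57 = upright, 2.0 = stop, leaning back off its well. Starts at 1.4 to 1.95. A push along the arc, counter-clockwise from above, tips it over onto its well. Slightly stiff (about 0.006 N m): it stays wherever it is left and does not drop shut by itself; 0.3 N at its free edge moves it.
- lid5 (a joint): Lid hinge of well 5: 0 = shut flat on the rim, 1.57 = upright, 2.0 = stop, leaning back off its well. Starts at 1.4 to 1.95. A push along the arc, counter-clockwise from above, tips it over onto its well. Slightly stiff (about 0.006 N m): it stays wherever it is left and does not drop shut by itself; 0.3 N at its free edge moves it.
- figure: Unfired clay figurine, pale, round, 50 mm wide at the foot and 80 mm tall, loose, standing in the hollow of the crescent, close to the palette's origin. Origin: centre of its underside. Leave alone.
- mug: White ceramic mug, 76 mm wide, 85 mm tall, with a handle; to the robot's right of the palette. Origin: centre of its underside. Leave alone.
- jar: White plastic jar with a grey cap, 72 mm wide, 100 mm tall; to the robot's left of the palette. Origin: centre of its underside. Leave alone.
- brush: Brush lying on the table beyond the palette, 200 mm long, 42 mm wide, 20 mm thick. Origin: underside, at its middle. Leave alone.

How it is judged:
On the way, in this order (a step that is already met when the one before it is completed fails the run):
1. lid 1 is shut (value of joint lid1 below 0.12 rad), for 0.1 s.
2. lid 2 is shut (value of joint lid2 below 0.12 rad), for 0.1 s.
3. lid 3 is shut (value of joint lid3 below 0.12 rad), for 0.1 s.
4. lid 4 is shut (value of joint lid4 below 0.12 rad), for 0.1 s.
5. lid 5 is shut (value of joint lid5 below 0.12 rad), for 0.1 s.
At the end, for the whole second after the job is handed in: All five lids are shut to within 0.12 rad (free edge less than 6 mm above the rim); the palette lies flat, at rest, within 30 mm of where it was; figurine upright, and figurine, mug, jar and brush within 20 mm of where they were (value of joint each of lid1, lid2, lid3, lid4, lid5 below 0.12 rad and distance of palette from where it was at the start of the episode below 0.03 m and angle between palette's own z axis and vertical below 0.05 rad and linear speed of palette below 0.02 m/s and distance of each of figure, mug, jar, brush from where it was at the start of the episode below 0.02 m and angle between figure's own z axis and vertical below 0.1 rad); the robot touches nothing.
It fails at once if the palette is lifted (more than 12 mm) or shoved (more than 30 mm) (height (world z) of palette above 0.012 m or distance of palette from where it was at the start of the episode above 0.03 m).
It fails at once if the palette or its lids are pressed harder than 30 N (contact force between the fingers and palette above 30 N).
It fails at once if the figurine, mug, jar or brush is moved more than 20 mm, or the figurine is tipped (distance of any of figure, mug, jar, brush from where it was at the start of the episode above 0.02 m or angle between figure's own z axis and vertical above 0.3 rad).
It also fails if it takes over 51 s, if anything falls off the work surface, if the arm or the gripper's body presses on something with over 40 N, if the wrist force passes 120 N, or if a joint passes its speed limit or range.

## Working session

There is one attempt and no reset: what is moved stays moved. The work goes in short steps, each a Python script; the robot and the scene stay as the last script left them, time stands still between calls to the robot, and variables do not carry over. Pictures are saved under pics/ and viewed, at most 10 in all, crops included, and the job is handed in when it is done.

```bash
mkdir -p pics; python3 - <<'E'
from workcell import r
import cv2,numpy as np
print(r.tip_extent,r.get_clock())
for n in("top","scene"):
    im=r.snapshot(n); cv2.imwrite(f"pics/{n}0.png",im[:,:,::-1])
    p=r.camera_params(n); print(n,p["camera_matrix"].tolist(),np.round(-p["R"].T@p["t"],3),np.round(p["R"],3).tolist())
E
```

```text
0.166 0.0
top [[411.5729193645133, 0.0, 272.17739883095516], [0.0, 411.5729193645133, 216.20212087494224], [0.0, 0.0, 1.0]] [0.4   0.018 1.076] [[0.02, -1.0, 0.005], [-0.981, -0.02, -0.192], [0.192, -0.001, -0.981]]
scene [[435.22528502894744, 0.0, 278.8588229166433], [0.0, 435.22528502894744, 207.77781066750705], [0.0, 0.0, 1.0]] [ 1.073 -0.511  1.149] [[0.757, 0.653, -0.004], [0.55, -0.641, -0.536], [-0.353, 0.403, -0.844]]
```

View pics/top0.png

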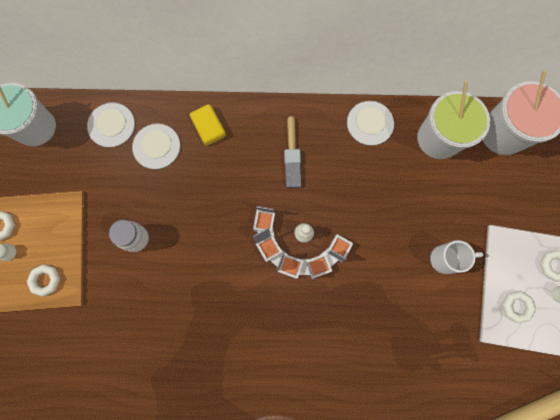

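View pics/scene0.png

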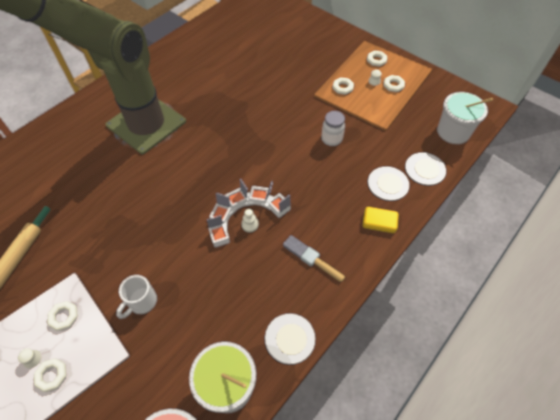

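The top view shows a crescent opening away from the robot. Well 1 is at the left, px (264,220), and then (268,247), (291,267), (319,266), with well 5 at (341,247). The figurine is at (304,233), the mug at (455,258), the jar at (128,236) and the brush at (292,155). I'll fit the arc from the orange glaze, then look with the wrist camera.

```bash
cat > h.py <<'E'
import cv2,numpy as np
from scipy.optimize import least_squares
ANG=np.radians([-80,-40,0,40,80])
def ray(p,uv,z):
    d=p["R"].T@np.linalg.solve(p["camera_matrix"],[uv[0],uv[1],1]); c=-p["R"].T@p["t"]
    return (c+d*(z-c[2])/d[2])[:2]
def blobs(im,amin=20):
    h=cv2.cvtColor(im,cv2.COLOR_RGB2HSV)
    m=((h[...,0]<14)&(h[...,1]>140)&(h[...,2]>130)).astype(np.uint8)
    n,_,s,c=cv2.connectedComponentsWithStats(m)
    return [(c[i],s[i,4]) for i in range(1,n) if s[i,4]>=amin]
def fit(P,z=None):
    "P: 5x2 ordered well centres -> cx,cy,phi"
    P=np.array(P); 
    f=lambda q:(np.c_[q[0]+.105*np.cos(q[2]+ANG),q[1]+.105*np.sin(q[2]+ANG)]-P).ravel()
    m=P.mean(0); s=least_squares(f,[m[0],m[1],np.arctan2(*(P[2]-(P[0]+P[4])/2)[::-1])])
    return s.x,f(s.x).reshape(5,2)
def proj(p,X):
    x=p["camera_matrix"]@(p["R"]@np.array(X)+p["t"]); return x[:2]/x[2]
E
python3 - <<'E'
from h import *
from workcell import r
np.set_printoptions(precision=4,suppress=True)
im=cv2.imread("pics/top0.png")[:,:,::-1].copy(); p=r.camera_params("top")
B=[b for b in blobs(im,10) if 240<b[0][0]<360 and 200<b[0][1]<290]
for b in B: print(b)
B.sort(key=lambda b:np.arctan2(b[0][1]-233,b[0][0]-304)%(2*np.pi),reverse=True)
if len(B)==5:
    q,e=fit([ray(p,b[0],.015) for b in B]); print(q,e*1000)
for n,uv,z in (("fig",(304,233),.04),("mug",(455,258),.04),("jar",(128,236),.05),("brush",(292,155),.01)): print(n,ray(p,uv,z))
P=np.array([.55,-.02,.42])
w=r.camera_params("wrist"); print("cam in tool",r.get_orientation().T@(-w["R"].T@w["t"]-r.get_tool_pos()),(w["R"]@r.get_orientation()).tolist(),w["camera_matrix"][0,0]); print(r.get_orientation())
E
```

```text
(array([263.512 , 220.1988]), np.int32(166))
(array([268.5111, 247.55  ]), np.int32(180))
(array([340.    , 246.4079]), np.int32(152))
(array([289.8833, 265.7111]), np.int32(180))
(array([318.2473, 265.6452]), np.int32(186))
[ 0.5801 -0.0653  2.8205] [[-1.2254 -0.8539]
 [ 0.1054 -0.6475]
 [ 1.1563 -1.0949]
 [ 1.5243 -0.078 ]
 [-1.5607  2.6743]]
fig [ 0.561  -0.0649]
mug [ 0.5052 -0.4457]
jar [0.5428 0.378 ]
brush [ 0.7794 -0.0336]
cam in tool [ 0.0765 -0.0004  0.0203] [[-0.0003934803767821542, 0.999998662902802, -0.0015872510209337682], [-0.9567231683332638, -0.0008383404417949245, -0.2909984129847929], [-0.29099935454835213, 0.0014040576605037578, 0.9567222189719079]] 318.9845699170619
[[ 0.9699  0.2434 -0.0005]
 [ 0.2434 -0.9699  0.0015]
 [-0.0002 -0.0016 -1.    ]]
```

```bash
python3 - <<'E'
from h import *
from workcell import r
np.set_printoptions(precision=4,suppress=True)
R0=np.array([[1,0,0],[0,-1,0],[0,0,-1.]])
r.gripper_to(0.0); print(r.get_clock(),r.get_finger_gap())
r.goto([.57,-.05,.36],R0); print(r.get_clock())
p=r.camera_params("wrist"); im=r.snapshot("wrist"); cv2.imwrite("pics/w0.png",im[:,:,::-1])
np.savez("w0.npz",**p)
q0=np.array([.5801,-.0653,2.8205])
for b in blobs(im,80): print(b[0],b[1],ray(p,b[0],.015))
for i in range(5):
    print(i+1,proj(p,[q0[0]+.105*np.cos(q0[2]+ANG[i]),q0[1]+.105*np.sin(q0[2]+ANG[i]),.015]))
# IK options
for k in range(4):
    o=[]
    for i in range(5):
        for s in(-.06,.03):
            a=q0[2]+ANG[i]+s/.105; y=a+np.pi/2+k*np.pi/2
            R=np.array([[np.cos(y),np.sin(y),0],[np.sin(y),-np.cos(y),0],[0,0,-1]])
            for z in(.1,.033):
                j=r.ik([q0[0]+.105*np.cos(a),q0[1]+.105*np.sin(a),z+r.tip_extent],R); o.append(None if j is None else round(j[6],1))
    print(k,o)
E
```

```text
1.4 0.003214004311716415
3.875
[334.0506   3.714 ] 514 [ 0.7369 -0.1023]
[430.1148   1.6794] 209 [ 0.7383 -0.1879]
[191.9022  18.4522] 869 [0.7255 0.0253]
[325.363   23.1182] 584 [ 0.7215 -0.0952]
[424.4318  17.8636] 88 [ 0.7256 -0.1845]
[120.8867  23.6523] 256 [0.7214 0.0899]
[210.3243  35.045 ] 111 [0.712  0.0096]
[269.6237  88.6617] 2291 [ 0.6659 -0.0442]
[226.5155 102.2474] 97 [ 0.6536 -0.0024]
[338.6106 133.8711] 357 [ 0.6235 -0.1125]
[361.8364 141.1636] 220 [ 0.6163 -0.1361]
[186.0279 167.9784] 1113 [0.5897 0.0422]
[285.6284 150.9122] 148 [ 0.6068 -0.0598]
[436.5    193.7846] 130 [ 0.5616 -0.2188]
[ 19.0412 194.4235] 170 [0.5622 0.2198]
[139.032 200.376] 125 [0.5553 0.0948]
[257.7651 201.6265] 166 [ 0.5536 -0.0306]
[434.7619 203.6017] 231 [ 0.5508 -0.2185]
[322.3817 204.4409] 186 [ 0.5503 -0.0991]
[ 10.4458 204.6024] 83 [0.5511 0.2315]
[377.2882 227.2379] 1072 [ 0.5243 -0.1598]
[204.3894 230.7572] 1071 [0.5208 0.0281]
[462.6147 242.5372] 2725 [ 0.506  -0.2555]
[ 62.4936 243.0216] 2727 [0.5069 0.1851]
[328.1163 263.0039] 516 [ 0.4816 -0.1083]
[475.7262 270.9524] 84 [ 0.471  -0.2
[... 1129 characters left out ...]
-2.2), np.float64(-2.2), np.float64(-1.6), np.float64(-1.6), np.float64(-1.7), np.float64(-1.7), np.float64(-1.1), np.float64(-1.1), np.float64(-1.3), np.float64(-1.3), np.float64(-0.6), np.float64(-0.7), np.float64(-0.7), np.float64(-0.7), np.float64(0.0), np.float64(-0.1), np.float64(-0.1), np.float64(-0.2), np.float64(0.7), np.float64(0.7)]
3 [np.float64(-1.1), np.float64(-1.1), np.float64(-0.6), np.float64(-0.6), np.float64(-0.6), np.float64(-0.7), np.float64(-0.1), np.float64(-0.2), np.float64(-0.2), np.float64(-0.3), np.float64(0.5), np.float64(0.3), np.float64(0.4), np.float64(0.2), np.float64(1.2), np.float64(1.1), np.float64(1.0), np.float64(0.9), np.float64(-2.6), np.float64(-2.6)]
```

View pics/w0.png

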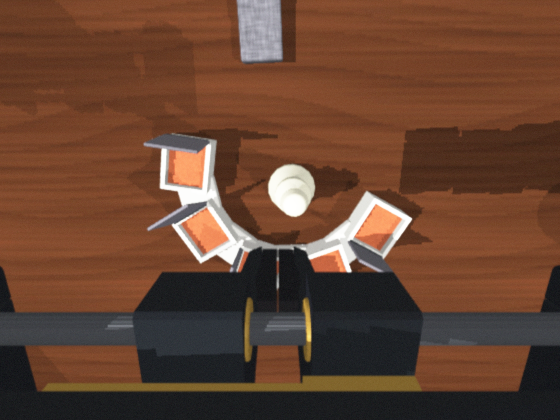

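The wrist view shows all the lids standing. Wells 1, 2 and 5 are at px (186,168), (204,231) and (377,227), within about 4 mm of the arc from the top view. That is accurate enough, so I'll shut lid 1 and check.

```bash
cat > act.py <<'E'
from h import *
from workcell import r
np.set_printoptions(precision=3,suppress=True)
Q=np.array([.580,-.0655,2.8205])
PATH=[(-33,35),(0,36),(18,33),(28,25),(34,14),(34,4.5)]   # leading fingertip corner, mm from the hinge: along the tangent, above the rim
def pose(i,s,h):
    a=Q[2]+ANG[i-1]; n=np.array([np.cos(a),np.sin(a)]); t=np.array([-n[1],n[0]])
    xy=Q[:2]+.105*n+t*(s-9-25)/1000; x=-t
    R=np.array([[x[0],x[1],0],[x[1],-x[0],0],[0,0,-1]])
    return np.array([*xy,.03+h/1000+r.tip_extent]),R
def shut(i,first=False):
    p,R=pose(i,-33,60)
    if first: r.goto(p+[0,0,.08],R)
    r.move_linear(p,R,speed=.12)
    f0=r.get_contact_force()
    for s,h in PATH:
        r.move_linear(pose(i,s,h)[0],speed=.07)
        f=r.get_contact_force()-f0; print(i,(s,h),f)
        assert np.linalg.norm(f)<10
    h=4.5
    while h>1.5 and f[2]<3:                                # light press
        h-=.75; r.move_linear(pose(i,34,h)[0],speed=.02); f=r.get_contact_force()-f0
    print("press",h,f,"tip z",r.get_tool_pos()[2]-r.tip_extent)
    r.move_linear(pose(i,34,55)[0],speed=.12); print("t",r.get_clock())
E
python3 - <<'E'
from act import *
shut(1,True)
a,b=r.snapshot("top"),r.snapshot("scene")
c=np.vstack([cv2.resize(a[190:300,220:380],(640,440)),cv2.resize(b[160:260,180:320],(640,457))])
cv2.imwrite("pics/l1.png",cv2.resize(c,(428,600))[:,:,::-1])
E
```

```text
1 (-33, 35) [-0.282 -1.125 -1.864]
1 (0, 36) [ 0.21  -1.622 -1.643]
1 (18, 33) [-0.215 -0.319 -0.203]
1 (28, 25) [ 0.004 -0.754 -0.662]
1 (34, 14) [-0.001 -0.571 -0.93 ]
1 (34, 4.5) [-0.58  -1.482 -0.65 ]
press 3.0 [-1.209  0.024  3.766] tip z 0.03347464699632699
t 8.8667
```

View pics/l1.png

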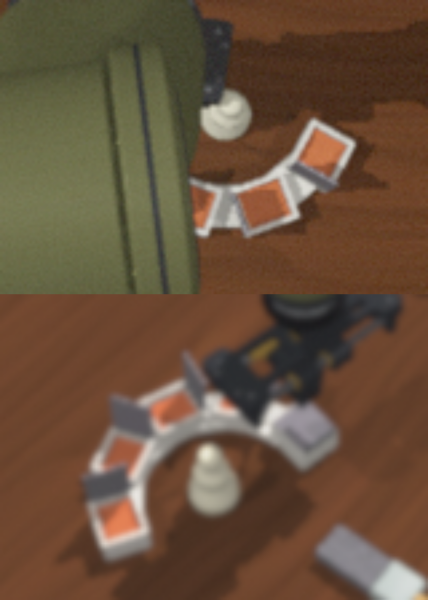

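The scene crop shows lid 1 lying flat on its well at (305,425), with the figurine and palette in place. I measured contact at z = 33.5 mm, as expected. Next are lids 2 and 3, then a check of the palette position.

```bash
python3 - <<'E'
from act import *
shut(2); shut(3)
for n in("top",):
    a=r.snapshot(n)
    print([ (b[0],b[1]) for b in blobs(a,10) if 240<b[0][0]<360 and 200<b[0][1]<290])
b=r.snapshot("scene"); cv2.imwrite("pics/l3.png",cv2.resize(b[160:260,180:320],(640,457))[:,:,::-1])
E
```

```text
2 (-33, 35) [ 0.883 -0.175  0.5  ]
2 (0, 36) [ 0.383  0.975 -0.413]
2 (18, 33) [ 0.653  0.054 -0.594]
2 (28, 25) [0.233 0.019 0.508]
2 (34, 14) [ 0.322  0.771 -0.897]
2 (34, 4.5) [ 0.506 -0.12  -0.306]
press 3.0 [-0.717  0.01   4.055] tip z 0.03341171379180852
t 13.3833
3 (-33, 35) [-0.638 -0.327 -0.072]
3 (0, 36) [0.596 0.315 0.75 ]
3 (18, 33) [-1.117  1.548 -0.271]
3 (28, 25) [0.611 0.095 0.358]
3 (34, 14) [-0.587 -0.125  0.1  ]
3 (34, 4.5) [ 0.066 -0.098 -0.084]
press 3.0 [-0.794  0.425  4.525] tip z 0.033388192317072074
t 17.8
[]
```

View pics/l3.png

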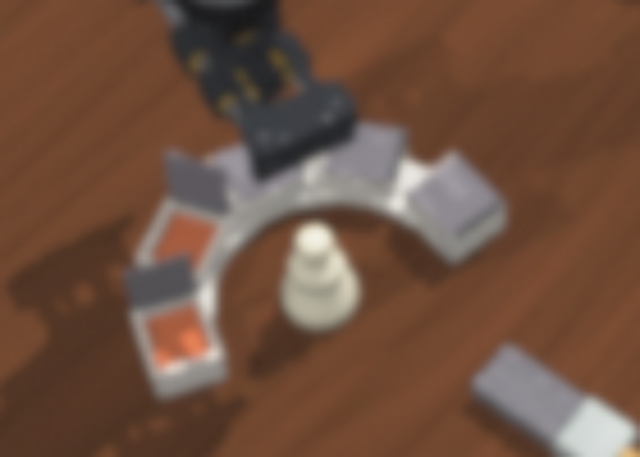

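Lids 1 to 3 lie flat, at (455,195), (365,155) and (260,175). Lids 4 and 5 still stand, at (195,180) and (160,285). Nothing has shifted.

```bash
python3 - <<'E'
from act import *
shut(4); shut(5)
p=r.get_tool_pos(); r.move_linear(p+[0,0,.15],speed=.2)
r.goto([.3,-.45,.4],r.get_orientation()); print(r.get_clock())
a,b=r.snapshot("top"),r.snapshot("scene")
c=np.hstack([cv2.resize(a[190:300,220:380],(400,275)),cv2.resize(b[160:260,180:320],(385,275))])
cv2.imwrite("pics/l5.png",c[:,:,::-1])
E
```

```text
4 (-33, 35) [-0.386 -0.847 -0.405]
4 (0, 36) [-0.133  0.647 -0.38 ]
4 (18, 33) [0.113 0.586 0.501]
4 (28, 25) [ 0.133 -0.826 -0.051]
4 (34, 14) [-0.225 -0.402 -0.715]
4 (34, 4.5) [ 0.522 -0.141 -1.067]
press 3.0 [ 0.783 -0.234  4.482] tip z 0.033393370057755556
t 22.3167
5 (-33, 35) [0.815 0.282 0.976]
5 (0, 36) [1.095 0.287 0.961]
5 (18, 33) [ 0.113 -0.226  0.778]
5 (28, 25) [ 0.869 -0.047  0.13 ]
5 (34, 14) [0.029 0.042 0.612]
5 (34, 4.5) [ 0.507 -0.663  1.653]
press 3.0 [-0.621 -1.007  6.17 ] tip z 0.03343019064988326
t 26.7333
29.025
```

View pics/l5.png

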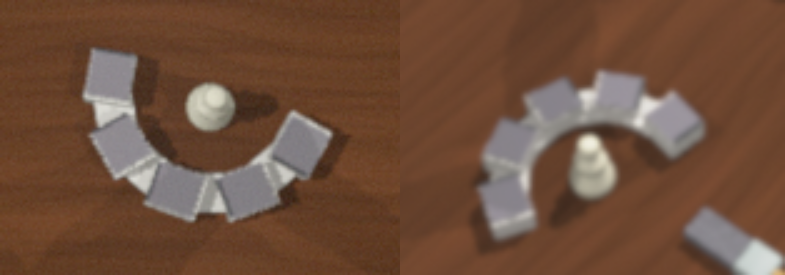

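Both views show all five lids flat on their wells. The figurine is upright at (210,107) in the left crop, and the arm is clear.

```bash
python3 -c "
from workcell import r
print(r.close_job())"
```

```text
the job is handed in; nothing more can be done
None
```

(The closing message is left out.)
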